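# Swing the reading magnifier over the clipped record card

### The arm

A 7-joint arm with a two-finger parallel gripper is mounted at the origin on the work surface. World frame = base frame: x ahead of the robot, y to its left, z up, the work surface at z = 0. Lengths are in m, angles in rad, forces in N, time in s.
With the tool pointing down it reaches from about 0.425 to 0.975 m from the base axis. Payload 16.7 kg.
Tool frame: the origin (TCP) lies between the finger pads; the fingertips stand 14 mm ahead of it and the grasp point (between the pads) lies 5 mm behind it; z points along the fingers, y is the direction in which the jaws open and shut (so a half turn about z gives the same grasp; the last joint's range is limited). The gripper opens to 85 mm and grips with 20 to 120 N. Pads are 22 mm wide; open, the fingers measure 114 mm over their backs; the gripper's body (76 mm by 85 mm) begins 54 mm behind the grasp point. The pads swing forward as they close: fully open they stand 13 mm farther back than shut.
Start: joints at [-1.397, 0.426, 0.074, 1.606, -0.034, 1.111, -0.067], TCP at [0.215, 0.64, 0.214] pointing down, gripper open.
Joint ranges: [-2.85, 2.85], [-0.5, 2.14], [-1.23, 1.37], [0.21, 2.46], [-1.02, 4.16], [0.16, 2.05], [-2.73, 2.73]. Speed limits (rad/s): [1.89, 1.89, 2.39, 2.39, 3.01, 3.01, 3.01].

### API

Orientations are given as a unit quaternion [w, x, y, z].
In Python, from station import robot, camera, calibration, close_job gives the robot as it stands. The module is installed in compiled form; this text tells all that it offers.
- The arm moves only by the tool step_arm, never from a script. Its arguments are lists of equal length, an entry for each row: "gripper": the closure in counts, from 0 (fully open) to 255 (shut); "xyz": the shift along the tool's x, y, z in m, a list of three; "twist": the turn about the tool's z in degrees. In form: {"gripper": [gripper, ...], "xyz": [[dx, dy, dz], ...], "twist": [twist, ...]}. A call has exactly 10 rows; each row shifts and turns the commanded pose from where the row before left it, along the tool's axes as they then stand; what a row does not reach is not made up. A row lasts 1/10 s, in which the tool goes at most 50 mm and 8.59 degrees, less where a joint would pass 70% of its speed; a pose out of reach is approached as far as the arm can. A call is refused whole if a number of a shift passes 0.05 or a number of a turn 8.59, either way. A call with a gripper value outside its range is refused whole. The fingers move at their own pace and stop on an object; the grip force is fixed at half the most. Time passes only in rows, so rows that do not move let the fingers close, or fill a call up. It gives the time, the measured TCP pose, the force and the opening at its end, in the units of the state.
- robot.get_obs(): the state, without advancing time (a new reading comes with each control period).
- camera(name): name is "scene" or "side" or "wrist"; returns the picture (480x640x3 uint8, red, green, blue); there is no depth.
- calibration(name): a dict with "mtx" (3x3 intrinsics, pixels), "R" (3x3) and "t" (3): a world point X has camera coordinates R X + t. Camera axes: x right, y down, z forward; pixel columns grow to the right and rows downward; lengths in m; the calibration is good to about 2 mm. A picture is of the moment at which its call begins: read the wrist's pose just before it. calibration takes no time and is no camera call; for the wrist camera it gives the pose at the moment of the call.
- close_job(): hands the job in, once; it reports no verdict.
The state is a dict: "t": time; "joint_pos": joint angles; "joint_velocities": joint speeds; "joint_torque": joint torques, N m; "tool_pos": TCP position; "eef_rot": TCP orientation; "force": force on the tool from outside, world axes, zero at the start; "moment": the same for the moment, N m; "opening": finger opening in m.
Only numpy, scipy, OpenCV 4.12 (cv2) and the standard library are available. Lean on these libraries where they do the work, as an engineer would, in place of code of your own. Each camera call takes 0.05 s, during which the arm holds its last target.

### The job

On the records-room desk, swing the arm of the round magnifier so that its lens is centred straight above the small clipboard with the record card, and leave it standing there, let go and at rest.

Things in the scene. Friction and masses are not known exactly. Their poses are not given: they have to be found in the camera images.
- magnifier: Level swinging arm (two aluminium bars, lens ring at the end) on a fixed post with a round foot. Origin: on the upright turning axis, 187 mm above the table; the arm runs along its own -x, z up. Turns only about z, at least 1.3 rad either way from its start. Stiff: 0.7 N m of friction, about 2.6 N at the peg; stays where left. Hub top 32 mm above the origin; bars together 36 mm wide.
- magnifier_lens (a point): Centre of the round glass lens, 200 mm from the turning axis, 187 mm above the table. Its white ring is 120 mm across and 16 mm thick (underside 179 mm above the table).
- magnifier_grip (a point): Point to grasp on the upright round black peg, 18 mm in diameter, at the arm's end beyond the lens: 268 mm from the turning axis, on the line from the axis through the lens. The peg stands free from 6 to 60 mm above the arm's origin (top 247 mm above the table); this point is on its centre line 20 mm below the top, 227 mm above the table.
- clipboard: Small wooden clipboard with a white card, 140 x 100 x 6 mm, flat and fixed on the table; steel clip 21 mm high at its +x end. Origin: centre of its underside; x along the long side. It lies 200 mm (within 3 mm) from the turning axis, left or right of the arm's start; a round ink tin 84 mm across lies on the other side, a stapler between. Nothing under the arm's circle is higher than 50 mm.
Not all that is in view belongs to the job. Leave any black or green look-alike of the clipboard alone.

How it is judged:
By the outcome, as a careful person would: the job done as asked, in the order asked, and still so for the second after the job is handed in, with the robot touching nothing.
It also fails if it takes over 32 s, if anything falls off the work surface, if the arm or the gripper's body presses on something with over 40 N, if the wrist force passes 120 N, or if a joint passes its speed limit or range.

## Working session

There is one attempt and no reset: what is moved stays moved. The work goes in short steps, Python scripts to look and compute and a tool call to move; the robot and the scene stay as the last step left them, time stands still between calls to the robot, and variables do not carry over. Pictures are saved under pics/ and viewed, and the job is handed in when it is done.

Besides the shell and the picture viewer there is one more tool, called after ">>>" by a JSON object that holds its "op" and its "data", one argument or row to a line. step_arm: Moves the arm, as the interface text tells. Its arguments: {"type":"object","properties":{"gripper":{"type":"array","items":{"type":"number"}},"xyz":{"type":"array","items":{"type":"array","items":{"type":"number"}}},"twist":{"type":"array","items":{"type":"number"}}},"required":["gripper","xyz","twist"]}

```bash
mkdir -p pics; cat > h.py <<'E'
import numpy as np,cv2
from station import robot,camera,calibration,close_job
def ray(c,u,v):
    R=np.array(c["R"]);t=np.array(c["t"]);K=np.array(c["mtx"])
    d=R.T@np.linalg.inv(K)@np.array([u,v,1.]);return -R.T@t,d
def onz(c,u,v,z):
    o,d=ray(c,u,v);return o+d*(z-o[2])/d[2]
def proj(c,X):
    p=np.array(c["mtx"])@(np.array(c["R"])@np.array(X)+np.array(c["t"]));return p[:2]/p[2]
def tri(a,b):
    A=[];y=[]
    for c,u,v in (a,b):
        o,d=ray(c,u,v);d=d/np.linalg.norm(d);P=np.eye(3)-np.outer(d,d);A.append(P);y.append(P@o)
    X=np.linalg.solve(A[0]+A[1],y[0]+y[1]);return X,[float(np.linalg.norm(p@X-q)) for p,q in zip(A,y)]
E
python3 - <<'E'
from h import *
o=robot.get_obs();print(o)
for n in("scene","side","wrist"):
    c=calibration(n);cv2.imwrite(f"pics/{n}0.png",camera(n)[:,:,::-1]);print(n,c)
E
```

```text
{'t': 0.0, 'joint_pos': array([-1.39651192,  0.42672342,  0.07382314,  1.60661503, -0.03412459,
        1.11076107, -0.06710706]), 'joint_velocities': array([ 0.00067009, -0.00152305, -0.00211719,  0.00070805,  0.00132131,
        0.00032134,  0.00059918]), 'joint_torque': array([-5.25122305e-04, -9.49792743e+01,  3.76022369e+00, -4.63527560e+01,
        1.92399218e-02,  9.82076686e-03, -2.40383099e-05]), 'tool_pos': array([0.21462595, 0.6395246 , 0.21331194]), 'eef_rot': array([-7.15798522e-05,  1.61198077e-01,  9.86921876e-01, -6.20208679e-04]), 'force': array([-0.05734522,  0.42912327,  0.06524019]), 'moment': array([-0.05302884,  0.03477065,  0.00584026]), 'opening': 0.085509460683672}
scene {'mtx': array([[451.54908831,   0.        , 319.83253008],
       [  0.        , 451.54908831, 237.39072701],
       [  0.        ,   0.        ,   1.        ]]), 'R': array([[-0.79573062,  0.60553038, -0.01207217],
       [ 0.4543018 ,  0.5835814 , -0.67308441],
       [-0.40052796, -0.54107828, -0.73946714]]), 't': array([ 0.38046624, -0.22404097,  1.14083734])}
side {'mtx': array([[550.94096332,   0.        , 324.02800872],
       [  0.        , 550.94096332, 238.47658524],
       [  0.        ,   0.        ,   1.        ]]), 'R': array([[ 0.94870111, -0.31543077, -0.02167094],
       [-0.22168517, -0.61474526, -0.75693061],
       [ 0.2254371 ,  0.72290504, -0.65313584]]), 't': array([-0.48897449,  0.32092027,  0.82268899])}
wrist {'mtx': array([[415.06344344,   0.        , 321.11892136],
       [  0.        , 415.06344344, 233.36420706],
       [  0.        ,   0.        ,   1.        ]]), 'R': array([[ 3.18123466e-01,  9.48049078e-01, -6.37022791e-04],
       [ 9.08527856e-01, -3.04669765e-01,  2.85925634e-01],
       [ 2.70877453e-01, -9.15384068e-02, -9.58251598e-01]]), 't': array([-0.67393357, -0.03743557,  0.37787876])}
```

View pics/scene0.png

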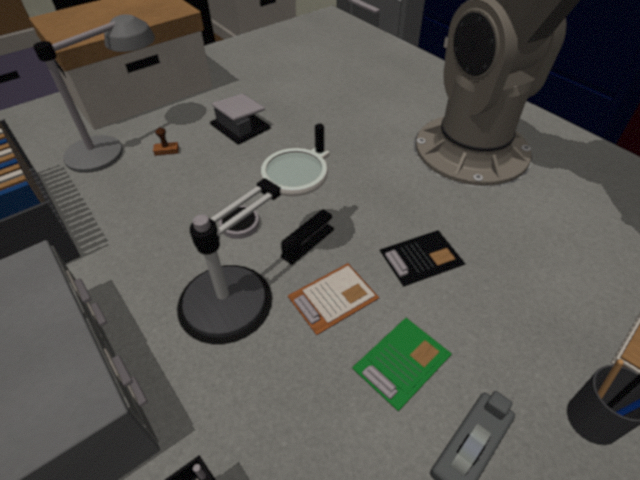

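View pics/side0.png

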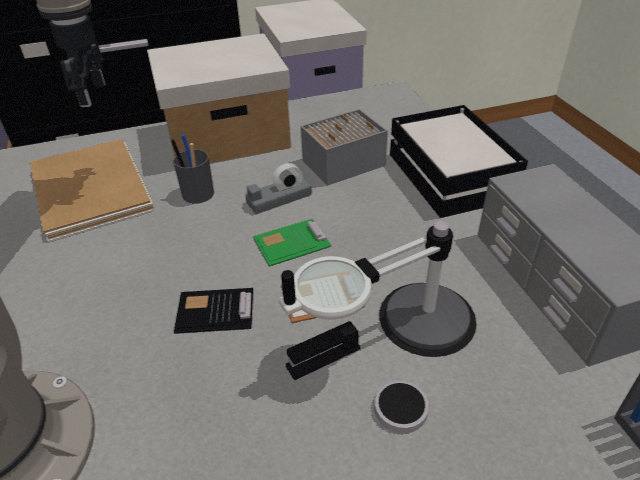

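View pics/wrist0.png

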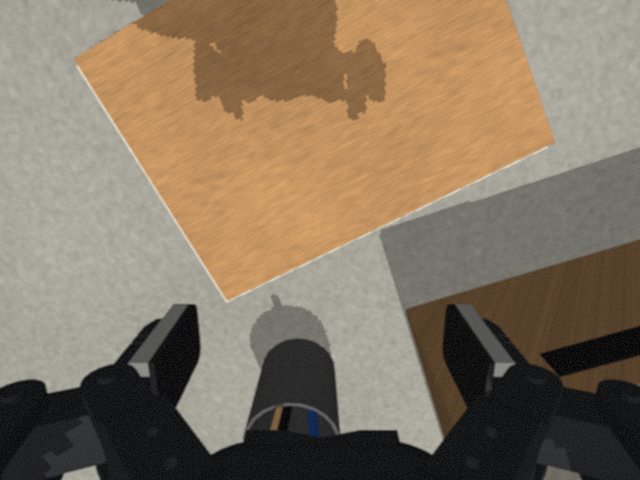

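The scene view shows the magnifier with its hub at (204,232), ring at (294,170) and peg at (319,138). There are three clipboards: wooden with a white card at (333,297), black at (422,257) and green at (403,362). The wooden one fits the description. I'll confirm it in a crop and measure it.

```bash
python3 - <<'E'
import cv2,numpy as np
s=cv2.imread("pics/scene0.png");d=cv2.imread("pics/side0.png")
a=cv2.resize(s[110:340,170:470],None,fx=2.6,fy=2.6,interpolation=cv2.INTER_CUBIC);cv2.imwrite("pics/cs.png",a)
b=cv2.resize(d[215:365,260:480],None,fx=3.6,fy=3.6,interpolation=cv2.INTER_CUBIC);cv2.imwrite("pics/cd.png",b)
E
```

```text
(no output)
```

View pics/cs.png

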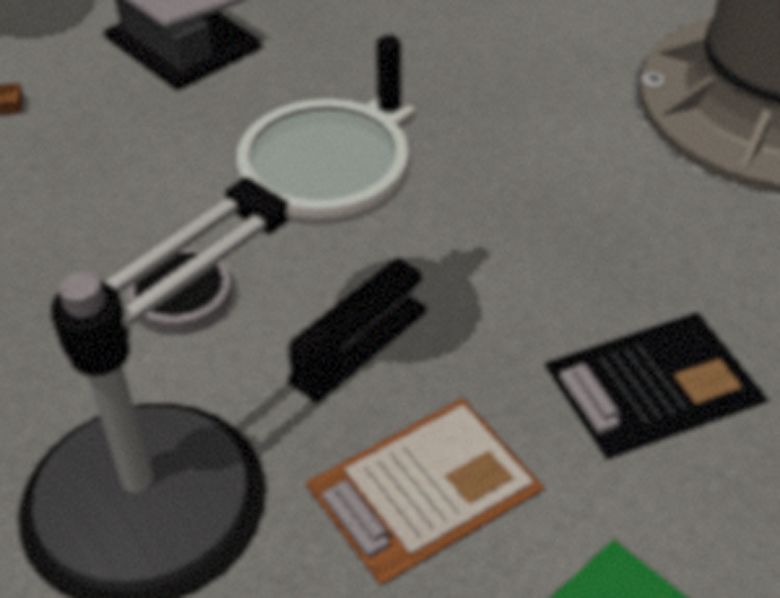

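View pics/cd.png

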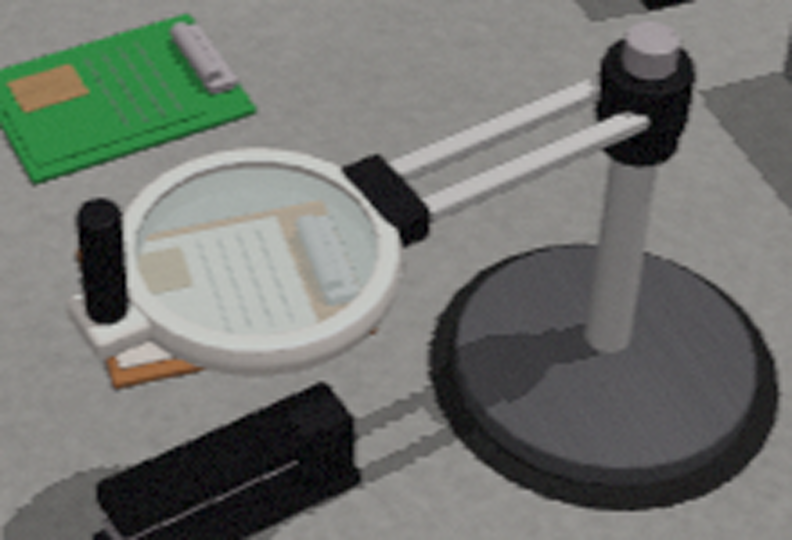

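```bash
cat > m.py <<'E'
from h import *
s=cv2.imread("pics/scene0.png");cs=calibration("scene");cd=calibration("side")
S=lambda x,y:(cs,x/2.6+170-.3,y/2.6+110-.3)
D=lambda x,y:(cd,x/3.6+260-.35,y/3.6+215-.35)
peg,e=tri(S(388,42),D(100,208));print("pegtop",peg,e)
hub,e=tri(S(80,283),D(653,38));print("hubtop",hub,e)
v=hub-peg;print("dist",np.hypot(*v[:2]))
for p in((463,400),(542,488)):print("corner",tri(S(*p),D(115,385)))
hsv=cv2.cvtColor(s,cv2.COLOR_BGR2HSV)
m=cv2.inRange(hsv,(5,110,60),(20,255,255));m[:260]=0;m[335:]=0;m[:,:280]=0;m[:,385:]=0
k=cv2.findNonZero(m)[:,0,:]
h=cv2.convexHull(k)[:,0,:]
W=np.array([onz(cs,u,v,.006)[:2] for u,v in h],dtype=np.float32)
r=cv2.minAreaRect(W*1000);print("clip",r)
E
python3 m.py; python3 - <<'E'
import sys;sys.argv=['']
from m import *
# base disc, foot check & ring via ellipse of ring points
ring_s=[(242,152),(325,100),(408,150),(265,120),(385,115),(395,185)]
E
```

```text
pegtop [ 0.46032537 -0.02234862  0.24659229] [0.000811058207261009, 0.0008110582072609758]
hubtop [0.72096718 0.0265159  0.21860826] [0.0010638893820221098, 0.0010638893820221023]
dist 0.26518276144577696
corner (array([0.48498161, 0.09846095, 0.0026985 ]), [0.0010625947838214193, 0.0010625947838215223])
corner (array([ 0.47973297,  0.16098575, -0.05584585]), [0.020409771418663375, 0.020409771418663392])
clip ((557.753662109375, 143.67398071289062), (99.4041519165039, 137.7314453125), 86.1951675415039)
pegtop [ 0.46032537 -0.02234862  0.24659229] [0.000811058207261009, 0.0008110582072609758]
hubtop [0.72096718 0.0265159  0.21860826] [0.0010638893820221098, 0.0010638893820221023]
dist 0.26518276144577696
corner (array([0.48498161, 0.09846095, 0.0026985 ]), [0.0010625947838214193, 0.0010625947838215223])
corner (array([ 0.47973297,  0.16098575, -0.05584585]), [0.020409771418663375, 0.020409771418663392])
clip ((557.753662109375, 143.67398071289062), (99.4041519165039, 137.7314453125), 86.1951675415039)
```

>>> {"op": "step_arm", "data": {
  "gripper": [0,0,0,0,0,0,0,0,0,0],
  "xyz": [
    [0,0,-0.03],
    [0,0,-0.03],
    [0,0,-0.03],
    [-0.0284,-0.0263,0],
    [-0.0284,-0.0263,0],
    [-0.0284,-0.0263,0],
    [-0.0284,-0.0263,0],
    [-0.0284,-0.0263,0],
    [-0.0284,-0.0263,0],
    [-0.0284,-0.0263,0]
  ],
  "twist": [0,0,0,0,0,0,0,0,0,0]
}}

```text
t: 1.15
tool_pos: [0.3451, 0.4005, 0.3039]
eef_rot: [-0.0, 0.161, 0.987, -0.0]
force: [0.8, 0.3, 0.0]
opening: 0.0852
```

>>> {"op": "step_arm", "data": {
  "gripper": [0,0,0,0,0,0,0,0,0,0],
  "xyz": [
    [-0.0284,-0.0263,0],
    [-0.0284,-0.0263,0],
    [-0.0284,-0.0263,0],
    [-0.0175,-0.032,0],
    [-0.0175,-0.032,0],
    [-0.0175,-0.032,0],
    [-0.0175,-0.032,0],
    [-0.0175,-0.032,0],
    [0,0,0],
    [0,0,0]
  ],
  "twist": [0,0,0,0,0,0,0,0,0,0]
}}

```text
t: 2.15
tool_pos: [0.4323, 0.1202, 0.3041]
eef_rot: [-0.0, 0.162, 0.987, 0.0]
force: [0.9, 0.3, -0.4]
opening: 0.0852
```

>>> {"op": "step_arm", "data": {
  "gripper": [0,0,0,0,0,0,0,0,0,0],
  "xyz": [
    [-0.0139,-0.0255,0],
    [-0.0139,-0.0255,0],
    [-0.0139,-0.0255,0],
    [-0.0139,-0.0255,0],
    [-0.0139,-0.0255,0],
    [0,0,0],
    [0,0,0],
    [0,0,0],
    [0,0,0],
    [0,0,0]
  ],
  "twist": [0,0,0,0,0,-7.3,-7.3,-7.3,-7.2,0]
}}

```text
t: 3.15
tool_pos: [0.4578, -0.0212, 0.3039]
eef_rot: [-0.0, -0.094, 0.996, -0.0]
force: [-0.6, -0.5, -0.6]
opening: 0.0856
```

```bash
python3 - <<'E'
from h import *
o=robot.get_obs();print(o['tool_pos'],o['eef_rot'])
c=calibration("wrist");cv2.imwrite("pics/w1.png",camera("wrist")[:,:,::-1])
import pickle;pickle.dump(c,open("w1.pkl","wb"))
for X in([.4576,-.0228,.247],[.4603,-.0223,.247],[.721,.0265,.219]):print(proj(c,X))
cv2.imwrite("pics/d1.png",camera("side")[:,:,::-1])
E
```

```text
[ 0.45775299 -0.02120242  0.30388632] [-1.69138833e-04 -9.39544270e-02  9.95576478e-01 -1.18921945e-04]
[319.6369476  246.80018753]
[319.61634231 251.53766062]
[319.00219509 554.62674552]
```

View pics/w1.png

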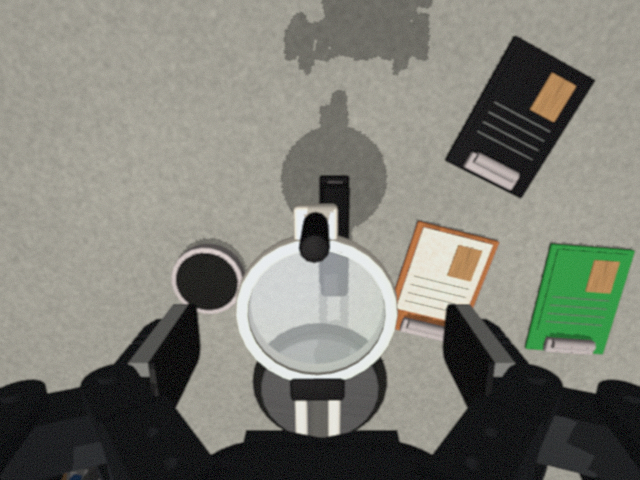

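View pics/d1.png

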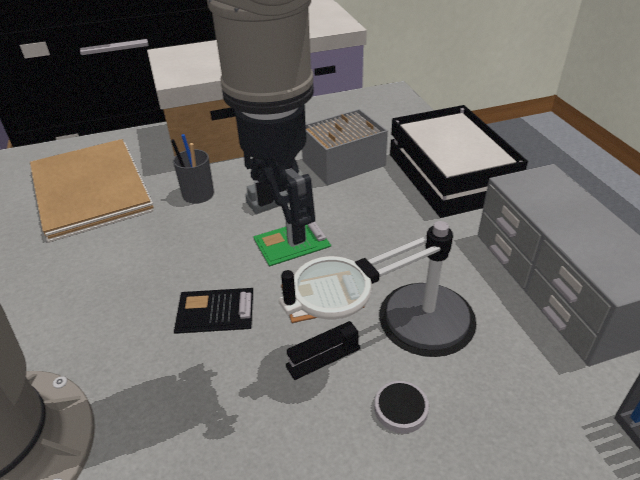

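The wrist view shows the peg top at (315,248), the ring round (317,310), and the wooden clipboard with the white card at (447,277). I'll refine the positions from this view.

```bash
python3 - <<'E'
from h import *
import pickle
c=pickle.load(open("w1.pkl","rb"));cs=calibration("scene");cd=calibration("side")
print("peg ws",tri((c,315,248),(cs,388/2.6+169.7,42/2.6+109.7)))
print("peg wd",tri((c,315,248),(cd,100/3.6+259.65,208/3.6+214.65)), onz(c,315,248,.247))
im=cv2.imread("pics/w1.png")
hsv=cv2.cvtColor(im,cv2.COLOR_BGR2HSV)
m=cv2.inRange(hsv,(5,110,60),(20,255,255));m[:210]=0;m[345:]=0;m[:,:385]=0;m[:,510:]=0
h=cv2.convexHull(cv2.findNonZero(m))[:,0,:]
print(h.tolist())
W=np.array([onz(c,u,v,.006)[:2]*1000 for u,v in h],dtype=np.float32)
print(cv2.minAreaRect(W))
# ring: bright mask outer contour
g=cv2.inRange(hsv,(0,0,205),(180,40,255))
g[:235]=0;g[385:]=0;g[:,:225]=0;g[:,405:]=0
hh=cv2.convexHull(cv2.findNonZero(g))[:,0,:]
hh=np.array([p for p in hh if p[1]>255 and p[1]<375])
e=cv2.fitEllipse(hh.astype(np.float32));print(e, onz(c,*e[0],.187),onz(c,*e[0],.191))
E
```

```text
peg ws (array([ 0.45870723, -0.0245409 ,  0.24529915]), [0.0008077570206758162, 0.0008077570206757497])
peg wd (array([ 0.45950481, -0.02508173,  0.24825663]), [0.0011148303313187602, 0.0011148303313187416]) [ 0.45875735 -0.02517005  0.247     ]
[[498, 243], [474, 303], [473, 305], [472, 306], [444, 325], [398, 329], [397, 329], [396, 328], [395, 289], [395, 288], [417, 222], [418, 221], [420, 221], [452, 229], [487, 238], [494, 240], [497, 241], [498, 242]]
((556.82568359375, 139.93743896484375), (98.64217376708984, 138.2792205810547), 86.42494201660156)
((317.7744445800781, 310.697998046875), (134.806884765625, 182.3839569091797), 91.6785888671875) [ 0.52616351 -0.01139122  0.187     ] [ 0.52414103 -0.01174163  0.191     ]
```

>>> {"op": "step_arm", "data": {
  "gripper": [0,0,0,0,0,255,255,255,255,255],
  "xyz": [
    [-0.0007,-0.0035,0.02],
    [0,0,0.02],
    [0,0,0.02],
    [0,0,0.021],
    [0,0,0],
    [0,0,0],
    [0,0,0],
    [0,0,0],
    [0,0,0],
    [0,0,0]
  ],
  "twist": [0,0,0,0,0,0,0,0,0,0]
}}

```text
t: 4.25
tool_pos: [0.4592, -0.0256, 0.2236]
eef_rot: [0.0, -0.092, 0.996, 0.0]
force: [-5.7, 0.2, 13.9]
opening: 0.0142
```

```bash
python3 - <<'E'
from h import *
o=robot.get_obs();print(o['tool_pos'],o['eef_rot'],o['force'],o['moment'],o['opening'])
cv2.imwrite("pics/w2.png",camera("wrist")[:,:,::-1])
E
```

```text
[ 0.45923952 -0.02558183  0.22355049] [ 3.53199420e-04 -9.18095696e-02  9.95776505e-01  1.75342192e-04] [-5.65699545  0.24661182 13.90506149] [-0.06045151  1.16429624 -0.01766593] 0.014241315169061837
```

View pics/w2.png

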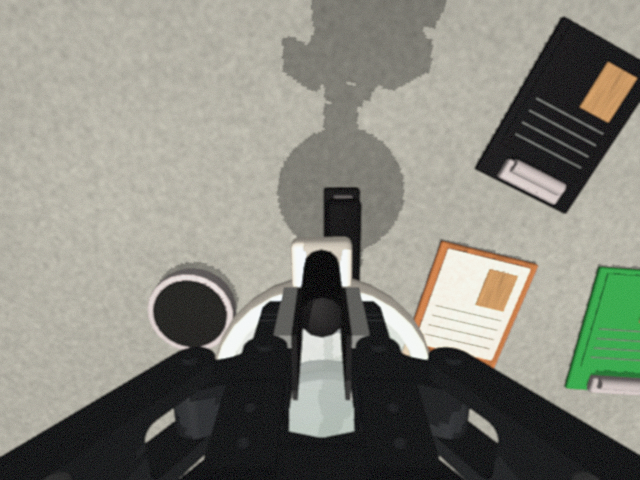

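>>> {"op": "step_arm", "data": {
  "gripper": [255,255,255,255,255,255,255,255,255,255],
  "xyz": [
    [-0.0006,0.0182,0],
    [-0.0006,0.0182,0],
    [-0.0006,0.0182,0],
    [-0.0006,0.0182,0],
    [-0.0006,0.0182,0],
    [-0.0006,0.0182,0],
    [-0.0006,0.0182,0],
    [-0.0006,0.0182,0],
    [-0.0006,0.0182,0],
    [0,0,0]
  ],
  "twist": [3.9,3.9,3.9,3.9,3.9,3.9,3.9,3.9,3.9,0]
}}

```text
t: 5.3
tool_pos: [0.4782, 0.138, 0.2236]
eef_rot: [-0.001, 0.212, 0.977, 0.001]
force: [-12.7, 8.0, 17.5]
opening: 0.0141
```

```bash
python3 - <<'E'
from h import *
o=robot.get_obs();p=o['tool_pos'];print(p,o['eef_rot'],o['force'],o['moment'],o['opening'])
q=o['eef_rot'];print("yhead",np.degrees(np.arctan2(2*q[2]**2-1,2*q[1]*q[2])),"arm",np.degrees(np.arctan2(p[1]-.0263,p[0]-.7213))%360,np.hypot(p[1]-.0263,p[0]-.7213))
cv2.imwrite("pics/w3.png",camera("wrist")[:,:,::-1])
cv2.imwrite("pics/s3.png",camera("scene")[:,:,::-1])
E
```

```text
[0.47824312 0.13797645 0.22358278] [-7.17283110e-04  2.12473444e-01  9.77166328e-01  6.98740030e-04] [-12.7247046    8.03062388  17.46629929] [ 1.90998713  2.80455178 -0.03490143] 0.01410854630274285
yhead 65.46527986262805 arm 155.32281191114288 0.26748509697717215
```

View pics/s3.png

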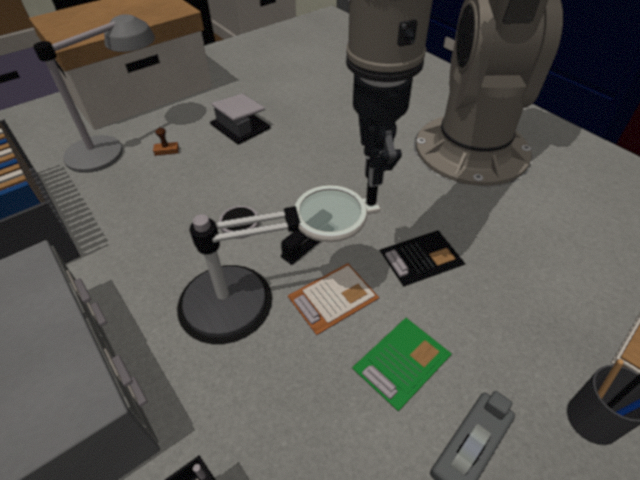

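>>> {"op": "step_arm", "data": {
  "gripper": [255,255,255,255,255,255,255,255,255,255],
  "xyz": [
    [-0.0002,0.0172,0],
    [-0.0002,0.0172,0],
    [-0.0002,0.0172,0],
    [0,0,0],
    [0,0,0],
    [0,0,0],
    [0,0,0],
    [0,0,0],
    [0,0,0],
    [0,0,0]
  ],
  "twist": [3.7,3.7,3.7,0,0,0,0,0,0,0]
}}

```text
t: 6.4
tool_pos: [0.5031, 0.1815, 0.2237]
eef_rot: [-0.0, 0.306, 0.952, 0.001]
force: [-5.8, 7.6, 8.4]
opening: 0.0137
```

```bash
python3 - <<'E'
from h import *
o=robot.get_obs();p=o['tool_pos'];print(p,o['force'],o['moment'],o['opening'])
q=o['eef_rot'];print("yhead",np.degrees(np.arctan2(2*q[2]**2-1,2*q[1]*q[2])),"arm",np.degrees(np.arctan2(p[1]-.0263,p[0]-.7213))%360,np.hypot(p[1]-.0263,p[0]-.7213))
import pickle
for n in("wrist","scene","side"):
    pickle.dump(calibration(n),open(f"c4{n}.pkl","wb"));cv2.imwrite(f"pics/{n}4.png",camera(n)[:,:,::-1])
E
```

```text
[0.50308465 0.18146464 0.22371073] [-5.76391081  7.57553444  8.40156395] [1.62439401 1.3301444  0.04394877] 0.013651597681435776
yhead 54.41955508588224 arm 144.58481436544474 0.26775735988457067
```

View pics/side4.png

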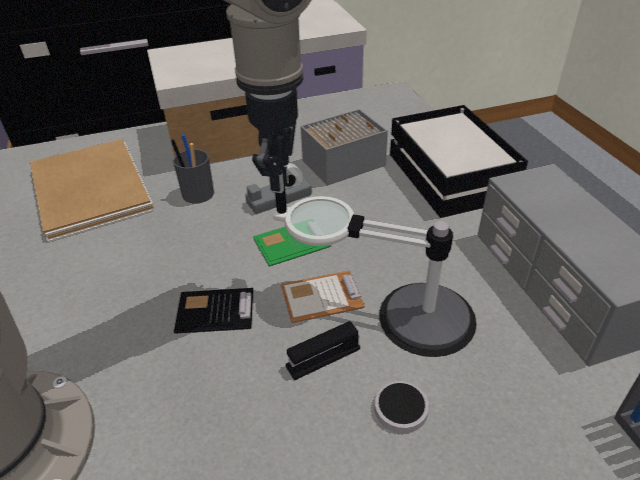

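View pics/scene4.png

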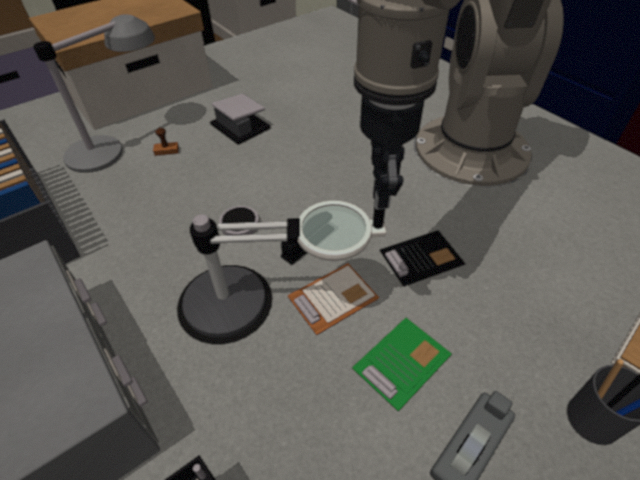

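The lens is now at (335,230) in the scene view and (320,220) in the side view. The clipboard is clear in both, at (333,297) and (322,296). Next I'll measure both from the two views.

```bash
cat > chk.py <<'E'
from h import *
import pickle,sys
def clip(im,c,box):
    x0,x1,y0,y1=box
    hsv=cv2.cvtColor(im,cv2.COLOR_BGR2HSV);m=cv2.inRange(hsv,(4,100,50),(22,255,255))
    k=np.zeros_like(m);k[y0:y1,x0:x1]=m[y0:y1,x0:x1]
    h=cv2.convexHull(cv2.findNonZero(k))[:,0,:]
    W=np.array([onz(c,u,v,.006)[:2]*1000 for u,v in h],dtype=np.float32)
    return cv2.minAreaRect(W)
def ring(im,c,box,thr):
    x0,x1,y0,y1=box
    hsv=cv2.cvtColor(im,cv2.COLOR_BGR2HSV);m=cv2.inRange(hsv,(0,0,thr),(180,45,255))
    k=np.zeros_like(m);k[y0:y1,x0:x1]=m[y0:y1,x0:x1]
    # inner hole of ring = glass: outer hull top half at z .195; 
    cs,hi=cv2.findContours(k,cv2.RETR_CCOMP,cv2.CHAIN_APPROX_NONE)
    best=[q for q,h in zip(cs,hi[0]) if h[3]>=0]
    q=max(best,key=cv2.contourArea);e=cv2.fitEllipse(q)
    cv2.ellipse(im,e,(0,0,255),1)
    return e
if __name__=="__main__":
    t=sys.argv[1];bs=eval(sys.argv[2]);bd=eval(sys.argv[3]);th=eval(sys.argv[4])
    s=cv2.imread(f"pics/scene{t}.png");d=cv2.imread(f"pics/side{t}.png")
    cs,cd=[pickle.load(open(f"c4{n}.pkl","rb")) for n in("scene","side")]
    print(clip(s,cs,(280,385,260,335)));print(clip(d,cd,(275,370,262,325)))
    a=ring(s,cs,bs,th[0]);b=ring(d,cd,bd,th[1]);print(a,b)
    print(tri((cs,*a[0]),(cd,*b[0])),onz(cs,*a[0],.19),onz(cd,*b[0],.19))
    z=lambda i,bx:cv2.resize(i[bx[2]-20:bx[3]+20,bx[0]-20:bx[1]+20],(390,390))
    cv2.imwrite(f"pics/chk{t}.png",np.hstack([z(s,bs),z(d,bd)]))
E
python3 chk.py 4 "(294,376,195,262)" "(280,360,192,248)" "(130,165)"
```

```text
((557.2909545898438, 143.32882690429688), (100.78710174560547, 139.46194458007812), 86.16973114013672)
((556.84130859375, 139.46005249023438), (101.73361206054688, 138.7002410888672), 86.35487365722656)
((317.8895263671875, 227.5442352294922), (27.200700759887695, 35.528236389160156), 40.72434997558594) ((305.8391418457031, 226.7217559814453), (14.993963241577148, 22.90250015258789), 103.0400619506836)
(array([0.55073268, 0.1262315 , 0.18076991]), [0.020530982356757283, 0.02053098235675723]) [0.57651037 0.12808905 0.19      ] [0.53071926 0.1283263  0.19      ]
```

View pics/chk4.png

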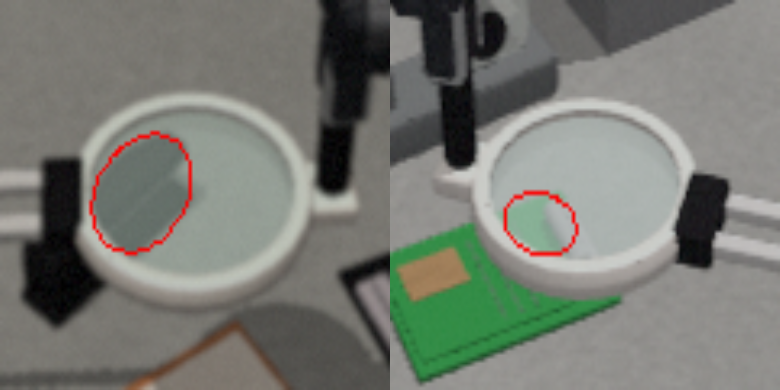

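```bash
python3 - <<'E'
from h import *
cs=calibration("scene");cd=calibration("side")
a=(cs,335.1,230.1);b=(cd,319.8,220.5)
X=tri(a,b);print(X,onz(*a,.187),onz(*b,.187))
for ax in((.7213,.0263),(.72,.0265)):
  for n,p in(("lens",X[0]),("sc",onz(*a,.187)),("sd",onz(*b,.187)),("clip_s",(.5573,.1433)),("clip_d",(.5568,.1395)),("tcp",(.50308,.18146))):
    print(n,np.degrees(np.arctan2(p[1]-ax[1],p[0]-ax[0])),np.hypot(p[1]-ax[1],p[0]-ax[0]))
c=cs
E
```

```text
(array([0.55774312, 0.14407461, 0.18446174]), [0.002191348813232168, 0.0021913488132320738]) [0.55707044 0.14655229 0.187     ] [0.55859102 0.1395736  0.187     ]
lens 144.24296279771923 0.20154828552915185
sc 143.78763790414945 0.20354843025045008
sd 145.15540531330822 0.19825519371683384
clip_s 144.4953838197705 0.20145719148245866
clip_d 145.46635506377845 0.19968597847620656
tcp 144.586199940958 0.26775846205115544
lens 144.07215558817987 0.20037735317962624
sc 143.61589180042282 0.20238230079737962
sd 144.98718305264384 0.19707485644559627
clip_s 144.32597520438802 0.20028362389371726
clip_d 145.30119542821066 0.19850249368710712
tcp 144.45932405103582 0.2665837354378545
```

View pics/wrist4.png

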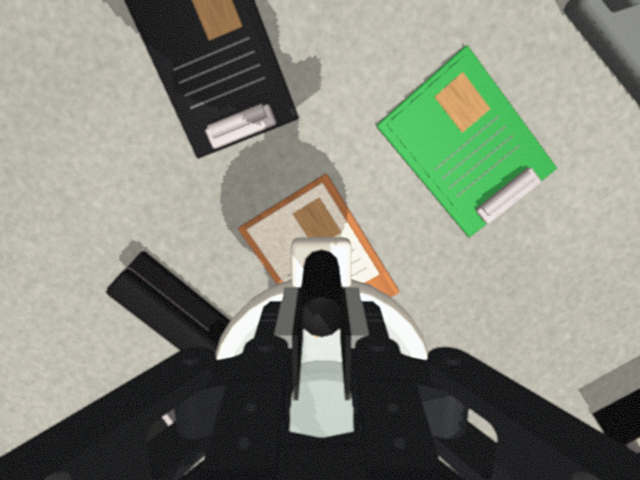

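In each view the clipboard sits 0.3–0.7° beyond the lens, so I'll back the arm up about 0.5°, then release.

>>> {"op": "step_arm", "data": {
  "gripper": [255,255,255,255,255,0,0,0,0,0],
  "xyz": [
    [0,-0.0023,0],
    [0,0,0],
    [0,0,0],
    [0,0,0],
    [0,0,0],
    [0,0,0],
    [0,0,0],
    [0,0,0],
    [0,0,0],
    [0,0,0]
  ],
  "twist": [-0.5,0,0,0,0,0,0,0,0,0]
}}

```text
t: 7.55
tool_pos: [0.5021, 0.1777, 0.223]
eef_rot: [-0.0, 0.302, 0.953, -0.0]
force: [0.7, -0.5, 0.8]
opening: 0.0841
```

>>> {"op": "step_arm", "data": {
  "gripper": [0,0,0,0,0,0,0,0,0,0],
  "xyz": [
    [0,0,-0.02],
    [0,0,-0.03],
    [0,0,-0.03],
    [0,0,-0.03],
    [0,0,-0.03],
    [0,0,-0.03],
    [0,0,0],
    [0,0,0],
    [0,0,0],
    [0,0,0]
  ],
  "twist": [0,0,0,0,0,0,0,0,0,0]
}}

```text
t: 8.55
tool_pos: [0.5017, 0.1777, 0.392]
eef_rot: [-0.0, 0.302, 0.953, -0.001]
force: [-0.1, 0.3, 0.5]
opening: 0.0854
```

```bash
python3 - <<'E'
from h import *
import pickle
o=robot.get_obs();print(o['t'],o['tool_pos'],o['force'],o['opening'])
for n in("wrist","scene","side"):
    pickle.dump(calibration(n),open(f"c4{n}.pkl","wb"));cv2.imwrite(f"pics/{n}5.png",camera(n)[:,:,::-1])
s=cv2.imread("pics/scene5.png");d=cv2.imread("pics/side5.png")
z=lambda i,x,y:cv2.resize(i[y:y+80,x:x+98],(392,320),interpolation=cv2.INTER_CUBIC)
cv2.imwrite("pics/z5.png",np.hstack([z(s,285,190),z(d,270,180)]))
E
```

```text
8.55 [0.5017356  0.17768448 0.39204714] [-0.12476408  0.33167185  0.49649934] 0.08538586792701575
```

View pics/wrist5.png

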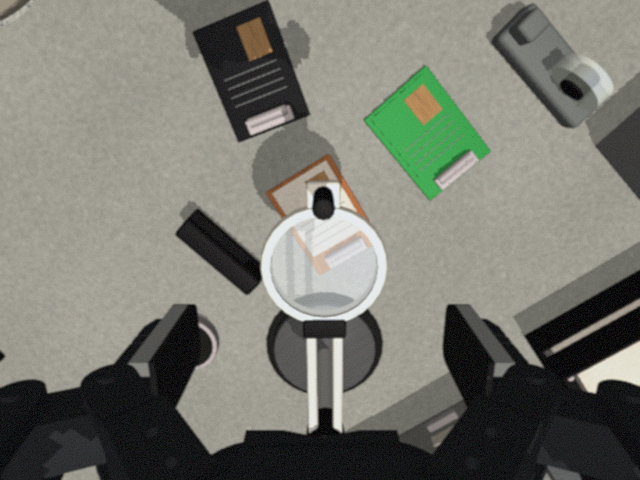

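View pics/z5.png

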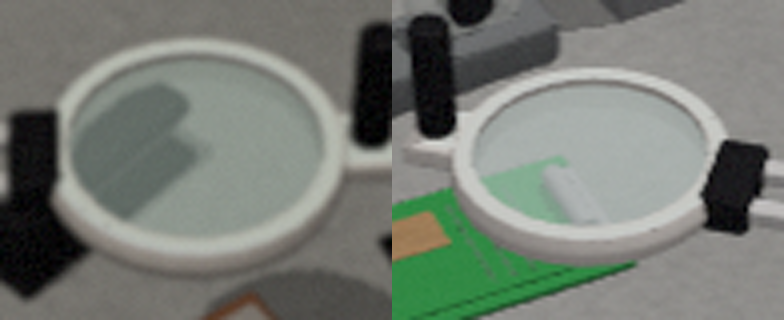

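```bash
python3 - <<'E'
from h import *
import pickle
C={n:pickle.load(open(f"c4{n}.pkl","rb")) for n in("wrist","scene","side")}
cs,cd,cw=C["scene"],C["side"],C["wrist"]
a=(cs,334.7,228.7);b=(cd,319.6,221.4)
print("lens tri",tri(a,b))
im=cv2.imread("pics/wrist5.png")
hsv=cv2.cvtColor(im,cv2.COLOR_BGR2HSV)
g=cv2.inRange(hsv,(0,0,190),(180,40,255));k=np.zeros_like(g);k[195:325,250:400]=g[195:325,250:400]
n,l,st,ce=cv2.connectedComponentsWithStats(k)
i=1+np.argmax(st[1:,4]);h=cv2.convexHull(cv2.findNonZero((l==i).astype(np.uint8)))[:,0,:]
h=np.array([p for p in h if 225<p[1]<315]);e=cv2.fitEllipseDirect(h.astype(np.float32));print(e)
lw=onz(cw,*e[0],.187)
m=cv2.inRange(hsv,(4,100,60),(22,255,255));m[:150]=0;m[225:]=0;m[:,:260]=0;m[:,375:]=0
h=cv2.convexHull(cv2.findNonZero(m))[:,0,:];print(h.tolist())
P={ "lens_w":lw,"lens_s":onz(*a,.187),"lens_d":onz(*b,.187),"clip_s":(.5573,.1433),"clip_d":(.5568,.1395)}
for q in((266.5,193),(331,154.5),(320,272.5),(372,238)):print("corner",q,onz(cw,*q,.006))
P["peg_w"]=onz(cw,323,205,.247)
for n,p in P.items():print(n,np.round(p[:2],4),np.degrees(np.arctan2(p[1]-.0263,p[0]-.7213)),np.hypot(p[1]-.0263,p[0]-.7213))
cv2.ellipse(im,e,(0,0,255),1)
cv2.imwrite("pics/z6.png",cv2.resize(im[140:340,220:420],(600,600),interpolation=cv2.INTER_CUBIC))
E
```

```text
lens tri (array([0.55655758, 0.14155546, 0.18475503]), [0.0022082165360866237, 0.0022082165360866905])
((323.5881042480469, 265.8025817871094), (116.64700317382812, 125.5604476928711), 88.87242126464844)
[[367, 219], [281, 216], [268, 197], [266, 193], [266, 192], [267, 191], [283, 181], [327, 154], [329, 155], [330, 156], [357, 201], [364, 213]]
corner (266.5, 193) [0.48734101 0.09786364 0.006     ]
corner (331, 154.5) [0.49519385 0.19697491 0.006     ]
corner (320, 272.5) [0.62121908 0.09062749 0.006     ]
corner (372, 238) [0.62074841 0.17842762 0.006     ]
lens_w [0.5584 0.1399] 145.11900947937963 0.19858473152464182
lens_s [0.5557 0.1438] 144.63514797451055 0.20307228276422054
lens_d [0.5575 0.1374] 145.84732368095433 0.1978997794370871
clip_s [0.5573 0.1433] 144.4953838197705 0.20145719148245866
clip_d [0.5568 0.1395] 145.46635506377845 0.19968597847620656
peg_w [0.4993 0.1805] 145.22491159551078 0.27032475081812035
```

View pics/z6.png

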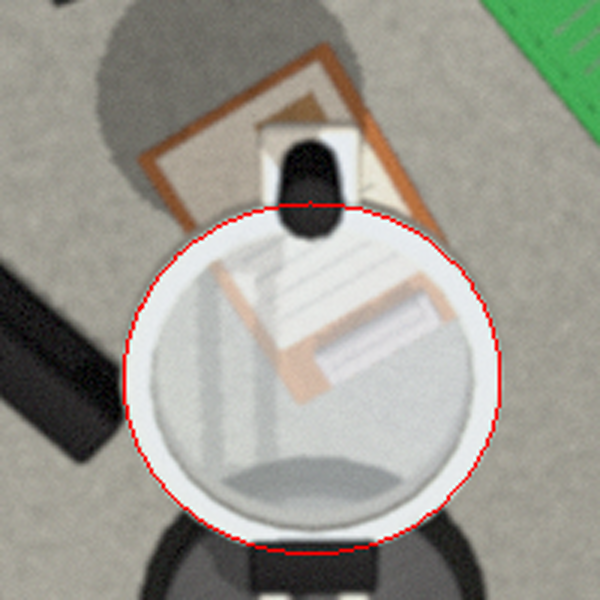

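The lens is free and at rest. In the fixed views it is within about 1 mm of centre, while the wrist view suggests about 3 mm. I'll settle this by looking from straight above the lens, where height errors cancel.

```bash
python3 - <<'E'
from h import *
c=calibration("wrist");R=np.array(c["R"]);C=-R.T@np.array(c["t"]);o=robot.get_obs()
print(C,o['tool_pos'])
q=o['eef_rot'];y=np.array([2*q[1]*q[2],2*q[2]**2-1]);x=np.array([-y[1],y[0]])
d=np.array([.557,.141])-C[:2];print("shift tool",d@x,d@y)
E
```

```text
[0.44288111 0.21894298 0.55150219] [0.50192598 0.17770409 0.39248134]
shift tool -0.13818190073160141 0.0019936642533222963
```

>>> {"op": "step_arm", "data": {
  "gripper": [0,0,0,0,0,0,0,0,0,0],
  "xyz": [
    [-0.023,0,0],
    [-0.023,0,0],
    [-0.023,0,0],
    [-0.023,0,0],
    [-0.023,0,0],
    [-0.023,0.002,0],
    [0,0,0],
    [0,0,0],
    [0,0,0],
    [0,0,0]
  ],
  "twist": [0,0,0,0,0,0,0,0,0,0]
}}

```text
t: 9.7
tool_pos: [0.6156, 0.1006, 0.3931]
eef_rot: [-0.0, 0.302, 0.953, 0.0]
force: [-0.8, 0.3, -0.5]
opening: 0.0856
```

```bash
python3 - <<'E'
from h import *
import pickle
c=calibration("wrist");im=camera("wrist")[:,:,::-1].copy();cv2.imwrite("pics/w7.png",im);pickle.dump(c,open("w7.pkl","wb"))
print(-np.array(c["R"]).T@np.array(c["t"]))
cv2.imwrite("pics/z7.png",cv2.resize(im[260:460,220:420],(600,600),interpolation=cv2.INTER_CUBIC))
E
```

```text
[0.556391   0.14160535 0.55215139]
```

View pics/z7.png

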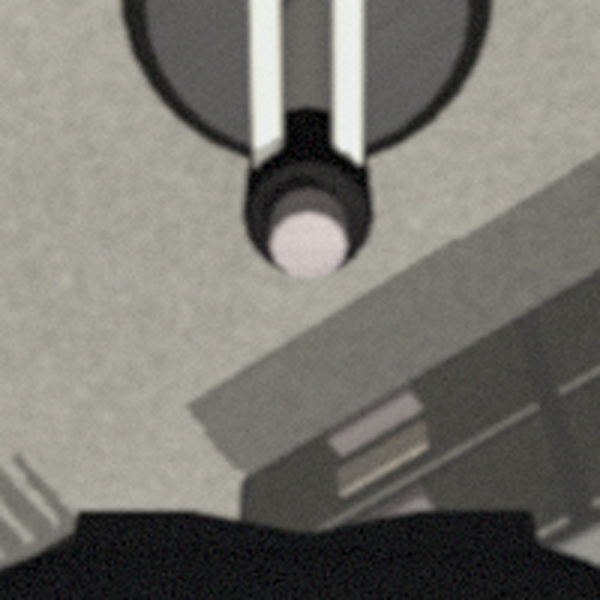

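```bash
python3 - <<'E'
import cv2
im=cv2.imread("pics/w7.png");cv2.imwrite("pics/z8.png",cv2.resize(im[10:210,220:420],(600,600),interpolation=cv2.INTER_CUBIC))
E
```

```text
(no output)
```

View pics/z8.png

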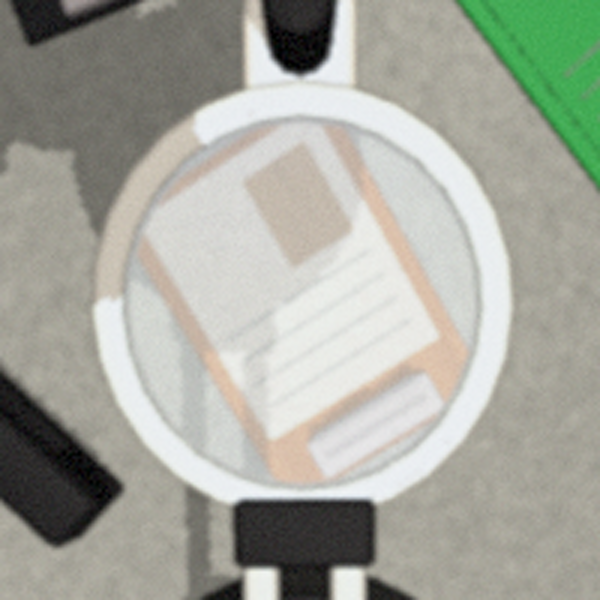

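```bash
python3 - <<'E'
from h import *
import pickle
c=pickle.load(open("w7.pkl","rb"));im=cv2.imread("pics/w7.png")
hsv=cv2.cvtColor(im,cv2.COLOR_BGR2HSV)
f=lambda x,y:(x/3+220-.33,y/3+10-.33)
# ring outer: hull of bright; hand points outer edge in crop
ro=[(94,300),(513,300),(120,200),(488,200),(160,435),(445,435),(113,385),(495,385),(160,136),(445,136)]
e=cv2.fitEllipse(np.array([f(*p) for p in ro],np.float32));print(e)
ri=[(124,302),(482,302),(302,115),(302,488),(175,170),(430,170),(175,432),(430,432)]
e2=cv2.fitEllipse(np.array([f(*p) for p in ri],np.float32));print(e2)
L=onz(c,*e[0],.190);L2=onz(c,*e2[0],.187);print(L,L2)
g=lambda p:onz(c,*f(*p),.006)[:2]
E=[((142,240),(262,475)),((347,125),(468,345)),((165,198),(280,130)),((290,487),(460,382))]
W=[]
# orange mask inside the glass
m=cv2.inRange(hsv,(4,40,120),(16,255,255));k=np.zeros_like(m);cv2.ellipse(k,((e2[0]),(e2[1][0]-4,e2[1][1]-4),e2[2]),255,-1)
m&=k;cv2.imwrite("pics/m7.png",cv2.resize(m[10:210,220:420],(600,600)))
rel=[]
for p,q in E:
    P,Q=g(p),g(q);d=(Q-P)/np.linalg.norm(Q-P);n=np.array([-d[1],d[0]])
    rel.append((P,d,n));print("edge head",np.degrees(np.arctan2(d[1],d[0])),"signed dist lens mm",1000*n@(L2[:2]-P))
pts=cv2.convexHull(cv2.findNonZero(m))[:,0,:]
r=cv2.minAreaRect(np.array([onz(c,u,v,.006)[:2]*1000 for u,v in pts],np.float32));print(r)
E
```

```text
((320.8245544433594, 106.10260009765625), (136.09469604492188, 140.07701110839844), 90.43617248535156)
((320.5860595703125, 110.0871810913086), (119.35688781738281, 124.35723114013672), 179.9946746826172)
[0.5540233  0.14333471 0.19      ] [0.55651645 0.14133681 0.187     ]
edge head -8.409823725518436 signed dist lens mm 48.7574631043655
edge head -3.8868485616697446 signed dist lens mm -50.65005750966868
edge head 83.48421557818246 signed dist lens mm -62.73613202240625
edge head 86.5353656668449 signed dist lens mm 63.58200900663483
((556.8642578125, 141.07925415039062), (97.72825622558594, 133.2037353515625), 86.39855194091797)
```

View pics/m7.png

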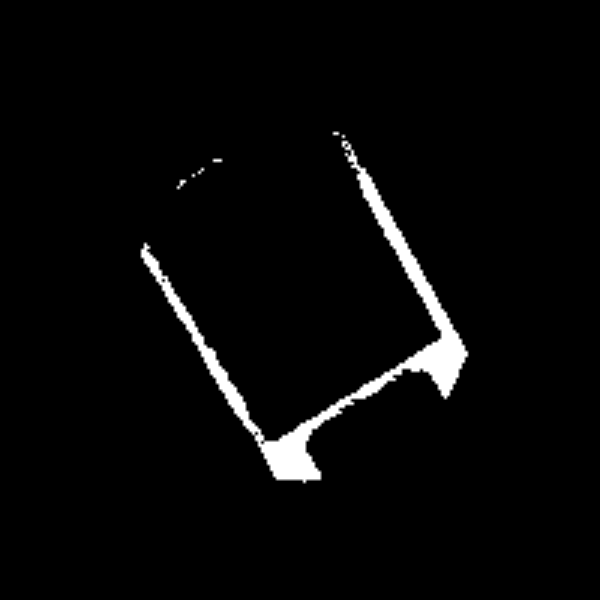

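```bash
python3 -c "
from h import *
o=robot.get_obs();print(o['t'],abs(o['joint_velocities']).max(),o['force']);print(close_job())"
```

```text
9.75 0.0036920022816745363 [ 0.81424882 -0.93113617  0.35850398]
the job is handed in; nothing more can be done
None
```

I swung the magnifier about 46° by its peg until the lens stood over the wooden clipboard with the white card. I then let go, lifted clear, and handed the job in at 9.75 s with the robot touching nothing.

- **Final check, from straight above the lens:** the lens is at (0.5565, 0.1413) and the clipboard at (0.5569, 0.1411). Its long edges lie 48.8 and 50.7 mm from the lens centre, so it is centred to about 1 mm.
- **Side and scene cameras:** each puts the lens about 0.1–0.4° (up to 1.3 mm) past the clipboard. Between themselves they disagree by about 4 mm on the clipboard's sideways position.
- **One check that disagreed:** an earlier oblique wrist view, with the clipboard half hidden, suggested an offset of about 3 mm. I trusted the view from above instead, because it is not affected by height errors.
- **Gripper opening:** on the 18 mm peg it read 14 mm. The pictures showed the peg between the pads, and it held throughout the swing.

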